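# Clamp the salt jar and unscrew its lid

## Task

Wind the jar clamp's handwheel clockwise, over several grasps, until it stops and the sprung jaw holds the square salt jar firmly; then unscrew the jar's tight lid anticlockwise, regrasping as needed, until the thread lets go, and lift it straight off without pulling the jar up. Finish while holding the lid level just above the jar's mouth, its lower edge about two centimetres clear of the jar's rim; do not put it down or let go, leave the jar clamped, and leave everything else where it stands.

Things in the scene. Friction and masses are not known exactly. Their poses are not given: they have to be found in the camera images.
- wheel (a joint): handwheel angle, rad: starts at 0 to 0.5, grows clockwise seen from above, hard stop at 3.2. 1 rad moves the jaw 5 mm towards the jar; the pad has pushed the jar home at about 2.2 rad, then its springs press harder, to about 28 N at the stop (over 12 N from 2.7 rad on). Stiff: 0.3 N m of friction, 0.45 N m near the stop; stays where it is left.
- wheel_grip (a point): point on the handwheel's vertical axis at gripping height. The wheel is a solid plain aluminium disc 62 mm across, gripped across its full width from above; the rim reaches from 8 mm below this point to 7 mm above; a dark 4 mm ridge lies across its top. The dark housing below is 60 mm square, its top 32 mm below this point.
- clamp: steel jar clamp bolted to the counter, base plate 90 x 270 x 10 mm; origin on the counter under the jar's place; y is the jaw's travel: handwheel axis at y = -160 mm, between it and the jar the sprung jaw that moves towards +y, beyond the jar the fixed jaw, its face at y = +40 mm. Jaws reach 58 mm above the counter.
- pad: the clamp's moving jaw pad, black rubber on springs, 60 x 8 x 44 mm, origin at its centre, between handwheel and jar
- jar: white ceramic salt jar, about 0.55 kg, loose between the jaws (winding the wheel shifts it by up to 5 mm and squares it to them); square body 70 x 70 x 72 mm high with a flat shoulder, above it a round threaded neck up to 96 mm. Origin: centre of its underside; z up, x and y along its sides. Unclamped, it turns along with the lid.
- jar_rim (a point): centre of the jar's mouth at the top of the ceramic neck, 96 mm above its underside. A sprung black seal ring, 39 mm across, sits on the rim; with the lid off it stands up to 12 mm above this point, inside the lid's 56 mm bore, and touches only the lid's underside, 25 mm above the lid's lower edge.
- lid: plain aluminium screw lid of the salt jar, 62 mm across, 28 mm high, 70 g, a 3 mm ridge along its x axis on top; origin: centre of its lower edge, z up. Screwed on, its lower edge is 4 mm above the jar's shoulder: fingertips must stay less than 31 mm below the lid's flat top. Turning takes about 0.3 N m; it stays where it is left.
- lid_lug (a point): lug inside the lid on its +x side (another on -x), 25 mm off axis, 4.5 mm above the lower edge, under the jar's thread. Lid yaw minus jar yaw starts at 0.35 to 0.75 rad; free to lift at 2.55 to 2.95 (aim 2.75; stop at 2.98) anticlockwise from above. The lid rises 1.4 mm/rad, then pops up 3 mm when free if not held. Fully on, its edge is 19 mm below the rim.
- weight: bystander: steel pressure cooker weight, 44 mm across, 44 mm high, beside the clamp; origin under its centre
- cellar: bystander: small white ceramic bowl 72 mm across, 35 mm high; origin under its centre
- pepper: bystander: small glass jar with an aluminium cap, 48 mm across, 75 mm high; origin under its centre
- steamer: bystander: aluminium steamer plate, 190 mm across; origin under its centre
- gasket: bystander: black silicone gasket ring, 130 mm across, 10 mm high; origin under its centre
- mug: bystander: blue mug, 85 mm high; origin under its centre
- spoon: bystander: wooden spoon lying on the counter; origin at its middle
There are look-alikes about, which are no part of the job. Leave any orange look-alike of the lid alone. What is shaped like the jar but yellow is not meant.

How it is judged:
By the outcome, as a careful person would: the job done as asked, in the order asked, and still so for the second after the job is handed in, while the arm keeps its last pose, push and grip.
It also fails if it takes over 56 s, if anything falls off the work surface, if the arm or the gripper's body presses on something with over 40 N, if the wrist force passes 120 N, or if a joint passes its speed limit or range.

## Robot

A 7-joint arm with a two-finger parallel gripper is mounted at the origin on the work surface. World frame = base frame: x ahead of the robot, y to its left, z up, the work surface at z = 0. Lengths are in m, angles in degrees, forces in N, time in s.
With the tool pointing down it reaches from about 0.425 to 0.95 m from the base axis. Payload 4.7 kg.
Tool frame: the origin (TCP) lies at the very end of the fingers, on their centre line; the grasp point (between the pads) lies manip.hold_point_z behind it (manip.hold_point_z is the distance from the TCP to the grasp point, in m); z points along the fingers, y is the line along which they close (so a half turn about z gives the same grasp; the last joint's range is limited). The gripper opens to 85 mm and grips with 20 to 120 N. Pads are 22 mm wide; open, the fingers measure 114 mm over their backs; the gripper's body (76 mm by 85 mm) begins 54 mm behind the grasp point. The pads swing forward as they close: fully open they stand 13 mm farther back than shut.
Start: joints at [-65.254, 26.849, -2.785, 87.806, 1.381, 65.374, -4.715], TCP at [0.3, 0.605, 0.208] pointing down, gripper open.
Joint ranges: [-148.3, 148.3], [-19.14, 114.17], [-79.39, 73.82], [5.75, 140.21], [-59.74, 239.74], [12.07, 113.84], [-152.46, 152.46]. Speed limits (degrees/s): [147.25, 147.25, 180, 180, 180, 180, 180].

## Interface

Orientations are given as [roll, pitch, yaw] about the fixed x, y, z axes, in that order (R = Rz(yaw) Ry(pitch) Rx(roll)).
In Python, from rig import manip gives the robot as it stands.
- The arm moves only by the tool move_arm, never from a script. Its argument "series" is a list of rows, each an object of numbers: "x", "y", "z": the shift along the world's x, y, z in units of 300 mm (1.0 is 300 mm); "roll": the turn about the world's z in units of 60 degrees (1.0 is 60 degrees); "claw": the opening, from -1 (shut) to 1 (fully open). In form: [{"x": .., "y": .., "z": .., "roll": .., "claw": ..}, ...]. A call has 1 to 20 rows; each row is the pose to reach, as a shift and turn from the pose commanded when the call began; what a row does not reach only later rows make up. A row lasts 1/10 s, in which the tool goes at most 50 mm and 8.59 degrees, less where a joint would pass 70% of its speed; a pose out of reach is approached as far as the arm can. A call with a number of a shift or a turn outside -1 to 1 is refused whole. A call with a gripper value outside its range is refused whole. The fingers move at their own pace and stop on an object; "force" is the grip in N (left out, the last holds). Time passes only in rows, so rows that repeat a pose let the fingers close. It gives the time, the measured TCP pose, the force, the opening and the grip force at its end, in the units of the state.
- manip.get_state(): the state, without advancing time (a new reading comes with each control period).
- manip.grab_frame(name): name is "scene" or "side" or "wrist"; returns a dict with "img" (400x640x3 uint8, blue, green, red), "fx", "fy", "cx", "cy" (pixels), "xyz" and "orientation" of the camera in the world. Camera axes: x right, y up, looking along -z (the intrinsics and any distortion apply to the point x, -y, -z); pixel columns grow to the right and rows downward; lengths in m; the calibration is good to about 2 mm. A picture is of the moment at which its call begins. There is no depth.
- manip.sign_off(): hands the job in; it is judged then, once.
The state is a dict: "clock": time; "joint_positions": joint angles; "joint_vel": joint speeds; "joint_efforts": joint torques, N m; "ee_pos": TCP position; "orientation": TCP orientation; "contact_force": force on the tool from outside, world axes, zero at the start; "ft_torque": the same for the moment, N m; "gripper_width": opening from 0.0 (shut) to 1.0 (fully open); "finger_force": force on a finger pad.
Only numpy, scipy, OpenCV 4.12 (cv2) and the standard library are available. Lean on these libraries where they do the work, as an engineer would, in place of code of your own. Each camera call takes 0.05 s, during which the arm holds its last target. There are 200 camera calls.

## Working session

There is one attempt and no reset: what is moved stays moved. The work goes in short steps, Python scripts to look and compute and a tool call to move; the robot and the scene stay as the last step left them, time stands still between calls to the robot, and variables do not carry over. Pictures are saved under pics/ and viewed, at most 10 in all, crops included, and the job is handed in when it is done.

Besides the shell and the picture viewer there is one more tool, called after "Request:" as a command line: name --argument value ..., lists and objects as JSON in quotes. move_arm: Moves the arm, as the interface text tells. Shifts and turns lie within -1 to 1; 1 stands for 300 mm of shift or 60 degrees of turn. Its arguments: {"type":"object","properties":{"series":{"type":"array","items":{"type":"object","properties":{"x":{"type":"number","minimum":-1,"maximum":1},"y":{"type":"number","minimum":-1,"maximum":1},"z":{"type":"number","minimum":-1,"maximum":1},"roll":{"type":"number","minimum":-1,"maximum":1},"claw":{"type":"number"}}}},"force":{"type":"number"}},"required":["series"]}

```bash
ls; mkdir -p pics; cat > h.py <<'E'
import numpy as np, cv2
from rig import manip
from scipy.spatial.transform import Rotation as R
def grab(n):
    f=manip.grab_frame(n); return f
def Rot(f):
    o=np.array(f["orientation"],float)
    return R.from_euler('xyz',o,degrees=True).as_matrix() if o.size==3 else o.reshape(3,3)
def ray(f,u,v):
    d=Rot(f)@np.array([(u-f["cx"])/f["fx"],-(v-f["cy"])/f["fy"],-1.]); return np.array(f["xyz"]),d
def onplane(f,u,v,z):
    o,d=ray(f,u,v); return o+d*(z-o[2])/d[2]
def proj(f,p):
    c=Rot(f).T@(np.array(p)-np.array(f["xyz"])); return f["cx"]-f["fx"]*c[0]/c[2], f["cy"]+f["fy"]*c[1]/c[2]
E
python3 - <<'E'
from h import *
print(manip.hold_point_z, manip.get_state())
ims=[]
for n in("scene","side"):
    f=grab(n); print(n,{k:f[k] for k in f if k!='img'}); cv2.imwrite(f'pics/{n}0.png',f['img'])
    ims.append(f['img'])
import pickle
E
```

```text
pics
0.0187 {'clock': 0.0, 'joint_positions': array([-65.25463638,  26.89714103,  -2.78671788,  87.87612582,
         1.38097292,  65.37340473,  -4.71507314]), 'joint_vel': array([ 0.0377071 ,  0.00056063,  0.08687457,  0.07879669, -0.13315233,
       -0.01658684, -0.00069146]), 'joint_efforts': array([-8.83788812e-05, -5.10314941e+01, -4.61815414e-02, -2.37706321e+01,
        1.08560672e-02,  7.67512800e-03, -9.84182975e-06]), 'ee_pos': array([0.29982506, 0.60403753, 0.20694578]), 'orientation': array([-1.79886942e+02,  3.22096921e-03,  1.53603247e+02]), 'contact_force': array([-0.00701052,  0.3920913 , -0.11050839]), 'ft_torque': array([-0.04495433,  0.01801303, -0.00289754]), 'finger_force': 0.0, 'gripper_width': 0.9981323131700401}
scene {'fx': 502.2498544389843, 'fy': 502.2498544389843, 'cx': 317.14845524268856, 'cy': 199.90941716902648, 'xyz': array([0.98971741, 0.86463478, 0.92213333]), 'orientation': array([ 48.59178699,   0.52735002, 152.76462738])}
side {'fx': 483.95647008727246, 'fy': 483.95647008727246, 'cx': 316.6613874134672, 'cy': 193.37014068889204, 'xyz': array([-0.1960765 , -0.71605721,  0.79668578]), 'orientation': array([ 55.53930937,  -1.19303318, -44.23610038])}
```

View pics/scene0.png

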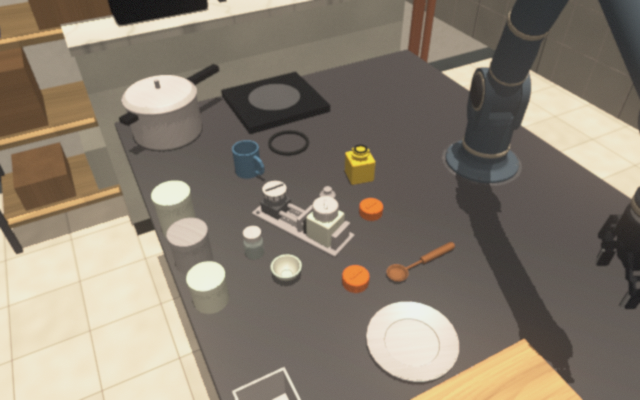

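View pics/side0.png

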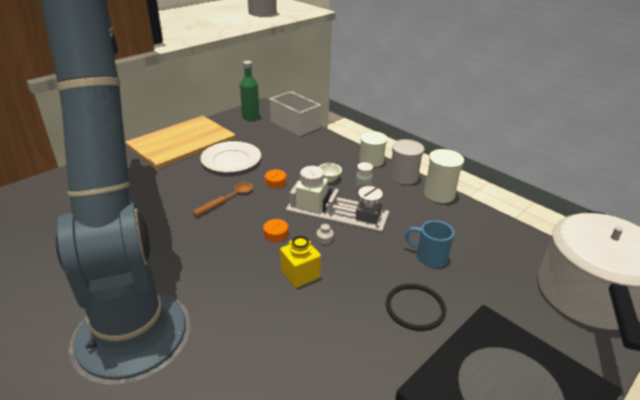

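The clamp is at scene (300,222) and side (335,208). The lidded white jar is at scene (326,215) and side (312,185). The wheel with its dark ridge is at scene (275,190) and side (371,196). The look-alikes are the yellow jar at scene (360,165) and the orange lids at scene (371,209) and (356,278). The white jar inside the clamp fits the description, so I'll confirm it in an enlarged crop and triangulate.

```bash
python3 - <<'E'
from h import *
a=cv2.imread('pics/scene0.png')[170:260,240:365]; b=cv2.imread('pics/side0.png')[155:245,280:405]
m=np.hstack([cv2.resize(x,None,fx=3.2,fy=3.2*1,interpolation=cv2.INTER_CUBIC) for x in(a,b)])
m=cv2.resize(m,None,fx=1,fy=1.0); cv2.imwrite('pics/crop1.png',m); print(m.shape)
E
```

```text
(288, 800, 3)
```

View pics/crop1.png

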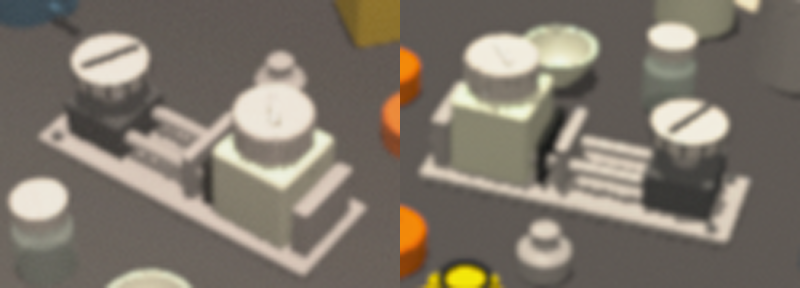

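The crop confirms the white jar with its aluminium lid between the jaws, and the wheel with the dark ridge over the dark housing. The wheel top is at crop (110,59) left and (689,122) right; the lid top is at (274,111) and (501,56). The weight stands beside the clamp at (281,75) and (544,250).

```bash
cat >> h.py <<'E'
def tri(rays):
    A=np.zeros((3,3));b=np.zeros(3)
    for o,d in rays:
        d=d/np.linalg.norm(d);P=np.eye(3)-np.outer(d,d);A+=P;b+=P@o
    x=np.linalg.solve(A,b);return x,[np.linalg.norm(np.cross(x-o,d/np.linalg.norm(d))) for o,d in rays]
E
python3 - <<'E'
from h import *
S=grab("scene");D=grab("side")
s=lambda x,y:(240+x/3.2-.35,170+y/3.2-.35); d=lambda x,y:(280+(x-400)/3.2-.35,155+y/3.2-.35)
for n,a,b in(("wheel",(110,59),(689,122)),("lid",(274,111),(501,56))):
    print(n,tri([ray(S,*s(*a)),ray(D,*d(*b))]))
for c in((40,135),(304,273),(365,207)): print('S',onplane(S,*s(*c),.01))
for c in((420,172),(730,240),(750,180)): print('D',onplane(D,*d(*c),.01))
print('weight',onplane(S,*s(281,90),.015),onplane(D,*d(544,262),.015))
print('ridge',onplane(S,*s(82,66),.09),onplane(S,*s(140,50),.09),onplane(D,*d(672,134),.09),onplane(D,*d(708,108),.09))
E
```

```text
wheel (array([ 0.64072151, -0.07611705,  0.0859781 ]), [np.float64(0.0008917005664802075), np.float64(0.0008917005664800152)])
lid (array([0.5671473 , 0.06899789, 0.11354309]), [np.float64(0.0005586929262836629), np.float64(0.0005586929262837273)])
S [ 0.69989371 -0.09723593  0.01      ]
S [0.57901786 0.14173036 0.01      ]
S [0.50213562 0.10237533 0.01      ]
D [0.50244998 0.09883634 0.01      ]
D [ 0.62606368 -0.14184907  0.01      ]
D [ 0.70271272 -0.1011234   0.01      ]
weight [ 0.49729128 -0.0484863   0.015     ] [ 0.49075751 -0.06295217  0.015     ]
ridge [ 0.6652302  -0.07322213  0.09      ] [ 0.61581458 -0.06976935  0.09      ] [ 0.61386853 -0.08188198  0.09      ] [ 0.66417643 -0.0772345   0.09      ]
```

```bash
python3 - <<'E'
from h import *
S=grab("scene")
print('pepper',onplane(S,252,232,.075),'mug',onplane(S,246,147,.085),'bowl',onplane(S,286,265,.035))
E
```

```text
pepper [0.74714008 0.03721543 0.075     ] mug [ 0.63760096 -0.28226283  0.085     ] bowl [0.70571733 0.13642228 0.035     ]
```

Request:
move_arm --series '[{"x":0.17,"y":-0.33,"claw":1},{"x":0.3,"y":-0.6},{"x":0.4,"y":-0.8},{"x":0.5,"y":-1.0},{"x":0.5,"y":-1.0},{"x":0.5,"y":-1.0},{"x":0.5,"y":-1.0},{"x":0.5,"y":-1.0}]'

```text
validation failed for argument at $.se...
```

Request:
move_arm --series '[{"x":0.17,"y":-0.33,"z":0,"roll":0,"claw":1},{"x":0.3,"y":-0.6,"z":0,"roll":0,"claw":1},{"x":0.5,"y":-1,"z":0,"roll":0,"claw":1},{"x":0.5,"y":-1,"z":0,"roll":0,"claw":1},{"x":0.5,"y":-1,"z":0,"roll":0,"claw":1},{"x":0.5,"y":-1,"z":0,"roll":0,"claw":1},{"x":0.5,"y":-1,"z":0,"roll":0,"claw":1},{"x":0.5,"y":-1,"z":0,"roll":0,"claw":1}]' --force 60

```text
clock: 1.05
ee_pos: [0.4533, 0.2983, 0.2083]
orientation: [-179.9, 0.1, 153.0]
contact_force: [1.3, -0.3, -0.8]
gripper_width: 0.997
finger_force: 0.0
```

Request:
move_arm --series '[{"x":0.5,"y":-1,"z":0,"roll":0,"claw":1},{"x":0.5,"y":-1,"z":0,"roll":0,"claw":1},{"x":0.5,"y":-1,"z":0,"roll":0,"claw":1},{"x":0.5,"y":-1,"z":0,"roll":0,"claw":1},{"x":0.5,"y":-1,"z":0,"roll":0,"claw":1},{"x":0.5,"y":-1,"z":0,"roll":0,"claw":1},{"x":0.5,"y":-1,"z":0,"roll":0,"claw":1}]'

```text
clock: 1.75
ee_pos: [0.6012, 0.0015, 0.2081]
orientation: [-180.0, 0.1, 153.5]
contact_force: [0.8, 0.2, -0.4]
gripper_width: 0.997
finger_force: 0.0
```

```bash
python3 - <<'E'
from h import *
f=grab("wrist");cv2.imwrite('pics/w1.png',f['img']);s=manip.get_state()
print({k:f[k] for k in f if k!='img'},s['joint_positions'].round(1),s['ee_pos'],s['orientation'])
print('wheel',proj(f,(.641,-.076,.084)),'lid',proj(f,(.567,.069,.1135)))
E
```

```text
{'fx': 346.8730399022449, 'fy': 346.8730399022449, 'cx': 315.4029766146465, 'cy': 194.45595632406142, 'xyz': array([0.5385604 , 0.03277944, 0.37297881]), 'orientation': array([-1.60523025e+01,  7.77045815e-03,  6.34297359e+01])} [-13.7  20.1  13.   98.9  -4.7  61.4  63.9] [ 0.60317653 -0.00510029  0.20822335] [-179.80015936    0.29725964  153.03948559]
wheel (np.float64(259.0376468678586), np.float64(254.62186459243887)) lid (np.float64(377.57517308722), np.float64(107.88085117531386))
```

View pics/w1.png

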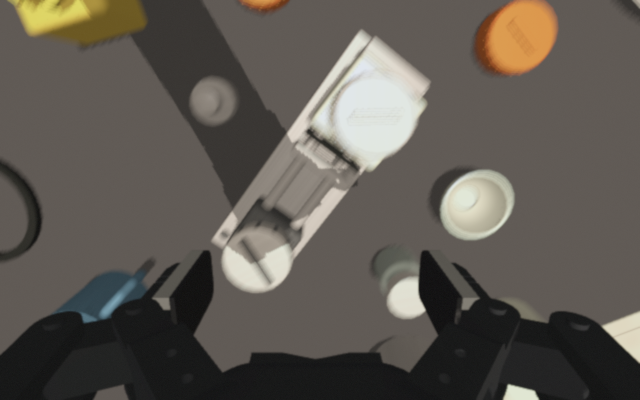

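Request:
move_arm --series '[{"x":0.07,"y":-0.13,"z":-0.05,"roll":0,"claw":1},{"x":0.137,"y":-0.27,"z":-0.15,"roll":0,"claw":1},{"x":0.137,"y":-0.27,"z":-0.23,"roll":0,"claw":1},{"x":0.137,"y":-0.27,"z":-0.23,"roll":0,"claw":1},{"x":0.137,"y":-0.27,"z":-0.23,"roll":0,"claw":1}]'

```text
clock: 2.3
ee_pos: [0.6411, -0.0744, 0.1389]
orientation: [180.0, -0.1, 153.7]
contact_force: [0.1, 0.6, 1.0]
gripper_width: 0.997
finger_force: 0.0
```

```bash
python3 - <<'E'
from h import *
f=grab("wrist");cv2.imwrite('pics/w2.png',f['img']);s=manip.get_state()
print(s['joint_positions'].round(1),s['ee_pos'],s['orientation'])
u,v=proj(f,(.641,-.076,.084));print('wheel',u,v, 'lid',proj(f,(.567,.069,.1135)))
# wheel top: bright region
g=cv2.cvtColor(f['img'],cv2.COLOR_BGR2GRAY)
m=(g>130).astype(np.uint8); n,l,st,c=cv2.connectedComponentsWithStats(m)
for i in range(1,n):
    if st[i,4]>400: print(st[i],c[i])
E
```

```text
[-6.6 27.9 13.2 96.8 -7.5 56.1 73.1] [ 0.64188163 -0.07420523  0.14006333] [1.79906742e+02 3.64211784e-02 1.53745665e+02]
wheel 313.2004094842605 205.31561858669204 lid (np.float64(514.6238471484774), np.float64(-35.20657423681462))
[239   0  40  33 784] [260.32397959  16.88392857]
[  244     0   215   252 18816] [344.28257866 140.37096088]
[ 400    0  169   79 6109] [485.29268293  26.05336389]
[ 548   98   92   93 6730] [595.11604755 144.25334324]
[ 484  238   60   54 2569] [513.537174   264.39198132]
[ 10 284  98  54 547] [ 47.79890311 301.09506399]
```

View pics/w2.png

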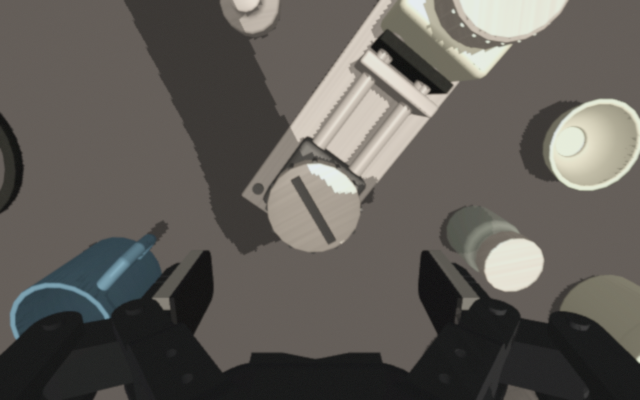

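The wheel top is centred at (314,207), within 2 px of the prediction, and the pads straddle it at columns 211 and 420. I'm descending to grasp it.

Request:
move_arm --series '[{"x":0,"y":0,"z":-0.12,"roll":0,"claw":1},{"x":0,"y":0,"z":-0.24,"roll":0,"claw":1},{"x":0,"y":0,"z":-0.27,"roll":0,"claw":1},{"x":0,"y":0,"z":-0.27,"roll":0,"claw":-1},{"x":0,"y":0,"z":-0.27,"roll":0,"claw":-1},{"x":0,"y":0,"z":-0.27,"roll":0,"claw":-1},{"x":0,"y":0,"z":-0.27,"roll":0,"claw":-1},{"x":0,"y":0,"z":-0.27,"roll":0,"claw":-1}]' --force 70

```text
clock: 3.15
ee_pos: [0.6467, -0.0767, 0.0651]
orientation: [179.7, 0.6, 153.6]
contact_force: [-6.2, -3.8, 19.5]
gripper_width: 0.155
finger_force: 32.4
```

```bash
python3 - <<'E'
from h import *
ims=[]
for n,(x0,y0) in(("side",(290,130)),("scene",(200,120))):
    f=grab(n); ims.append(cv2.resize(f['img'][y0:y0+110,x0:x0+150],None,fx=2.66,fy=2.66,interpolation=cv2.INTER_CUBIC))
f=grab("wrist"); w=f['img'][100:400]; 
top=np.hstack(ims); w=cv2.resize(w,(top.shape[1]*6//10,int(300*top.shape[1]*.6/640)))
w=cv2.copyMakeBorder(w,0,0,0,top.shape[1]-w.shape[1],cv2.BORDER_CONSTANT)
m=np.vstack([top,w]);print(m.shape);cv2.imwrite('pics/c2.png',m)
s=manip.get_state();print(s)
E
```

```text
(517, 798, 3)
{'clock': 3.3, 'joint_positions': array([-5.54117849, 32.78354705, 12.20465479, 99.89411978, -8.8726056 ,
       47.66196964, 74.34437983]), 'joint_vel': array([-0.00087415, -0.16549053, -0.08489118,  0.12826629, -0.1081399 ,
       -0.18174257, -0.03772913]), 'joint_efforts': array([ -0.58433119, -38.60924721,   1.91130683, -14.78149205,
        -0.51256891,  -1.22959994,  -0.29225081]), 'ee_pos': array([ 0.64552105, -0.0777898 ,  0.06529993]), 'orientation': array([179.80587062,   0.56140255, 153.6447688 ]), 'contact_force': array([-4.24795429, -0.45923883, 21.26087019]), 'ft_torque': array([-0.14058313,  0.94146842,  0.28567848]), 'finger_force': 66.54120374631404, 'gripper_width': 0.029654614393633438}
```

View pics/c2.png

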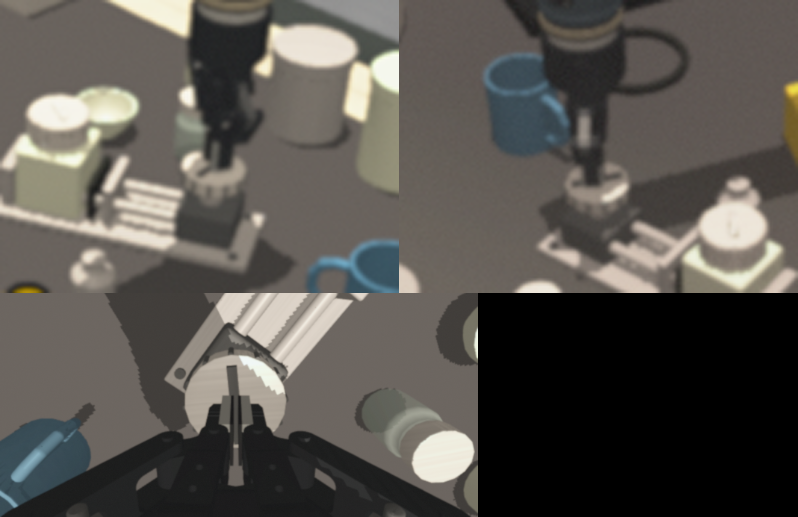

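The fingers closed above the disc onto the ridge, because the open pads stand farther back than I assumed. This also wound the wheel about 27° clockwise, which does no harm. I'll open, go about 20 mm lower and regrasp.

Request:
move_arm --series '[{"x":0,"y":0,"z":0.04,"roll":0,"claw":1},{"x":0,"y":0,"z":0.08,"roll":0,"claw":1},{"x":0,"y":0,"z":0.08,"roll":0,"claw":1},{"x":0,"y":0,"z":0.08,"roll":0,"claw":1},{"x":0,"y":0,"z":0.08,"roll":0,"claw":1},{"x":0,"y":0,"z":0.08,"roll":0,"claw":1},{"x":0,"y":0,"z":0,"roll":0,"claw":1},{"x":0,"y":0,"z":-0.065,"roll":0,"claw":1},{"x":0,"y":0,"z":-0.065,"roll":0,"claw":1},{"x":0,"y":0,"z":-0.065,"roll":0,"claw":-1},{"x":0,"y":0,"z":-0.065,"roll":0,"claw":-1},{"x":0,"y":0,"z":-0.065,"roll":0,"claw":-1}]'

```text
clock: 4.5
ee_pos: [0.642, -0.0765, 0.0402]
orientation: [179.9, 0.1, 153.6]
contact_force: [-1.6, 0.7, 3.4]
gripper_width: 0.697
finger_force: 75.8
```

Request:
move_arm --series '[{"x":0,"y":0,"z":0,"roll":-0.14,"claw":-1},{"x":0,"y":0,"z":0,"roll":-0.28,"claw":-1},{"x":0,"y":0,"z":0,"roll":-0.42,"claw":-1},{"x":0,"y":0,"z":0,"roll":-0.56,"claw":-1},{"x":0,"y":0,"z":0,"roll":-0.7,"claw":-1},{"x":0,"y":0,"z":0,"roll":-0.84,"claw":-1},{"x":0,"y":0,"z":0,"roll":-0.98,"claw":-1},{"x":0,"y":0,"z":0,"roll":-0.98,"claw":-1}]'

```text
clock: 5.3
ee_pos: [0.6426, -0.0761, 0.0401]
orientation: [179.8, 0.0, 94.8]
contact_force: [-0.3, 0.5, 4.5]
gripper_width: 0.694
finger_force: 76.0
```

```bash
python3 - <<'E'
from h import *
s=manip.get_state();print(s['joint_positions'].round(1),s['ee_pos'],s['orientation'],s['ft_torque'],s['contact_force'],s['gripper_width'])
E
```

```text
[-16.   36.6  27.3 101.5 -22.   47.   26.6] [ 0.64261165 -0.07606254  0.04013885] [1.79828881e+02 2.32114082e-02 9.48010697e+01] [ 0.09982299  0.15363275 -0.26843498] [-0.26126607  0.47416993  4.53224631] 0.6940264737400712
```

Request:
move_arm --series '[{"x":0,"y":0,"z":0,"roll":0,"claw":1},{"x":0,"y":0,"z":0,"roll":0,"claw":1},{"x":0,"y":0,"z":0,"roll":0,"claw":1},{"x":0,"y":0,"z":0,"roll":0.14,"claw":1},{"x":0,"y":0,"z":0,"roll":0.28,"claw":1},{"x":0,"y":0,"z":0,"roll":0.42,"claw":1},{"x":0,"y":0,"z":0,"roll":0.56,"claw":1},{"x":0,"y":0,"z":0,"roll":0.7,"claw":1},{"x":0,"y":0,"z":0,"roll":0.84,"claw":1},{"x":0,"y":0,"z":0,"roll":0.98,"claw":1},{"x":0,"y":0,"z":0,"roll":0.98,"claw":1},{"x":0,"y":0,"z":0,"roll":0.98,"claw":-1},{"x":0,"y":0,"z":0,"roll":0.98,"claw":-1},{"x":0,"y":0,"z":0,"roll":0.98,"claw":-1},{"x":0,"y":0,"z":0,"roll":0.98,"claw":-1}]'

```text
clock: 6.8
ee_pos: [0.6414, -0.0761, 0.0391]
orientation: [180.0, 0.0, 153.5]
contact_force: [-1.3, 0.5, 5.6]
gripper_width: 0.694
finger_force: 75.7
```

Request:
move_arm --series '[{"x":0,"y":0,"z":0,"roll":-0.14,"claw":-1},{"x":0,"y":0,"z":0,"roll":-0.28,"claw":-1},{"x":0,"y":0,"z":0,"roll":-0.42,"claw":-1},{"x":0,"y":0,"z":0,"roll":-0.56,"claw":-1},{"x":0,"y":0,"z":0,"roll":-0.7,"claw":-1},{"x":0,"y":0,"z":0,"roll":-0.84,"claw":-1},{"x":0,"y":0,"z":0,"roll":-0.98,"claw":-1},{"x":0,"y":0,"z":0,"roll":-0.98,"claw":-1}]'

```text
clock: 7.6
ee_pos: [0.6425, -0.0755, 0.0391]
orientation: [179.9, 0.0, 94.8]
contact_force: [0.7, 2.0, 4.4]
gripper_width: 0.694
finger_force: 75.7
```

```bash
python3 - <<'E'
from h import *
s=manip.get_state();print(s['joint_positions'].round(1),s['ee_pos'],s['orientation'],s['ft_torque'],s['contact_force'],s['gripper_width'])
E
```

```text
[-16.   36.7  27.2 101.5 -22.   47.   26.5] [ 0.64253422 -0.07547407  0.0391405 ] [1.79866646e+02 2.77541543e-02 9.47666525e+01] [ 0.38335648 -0.20899458 -0.30332297] [0.70546812 1.95282333 4.43514737] 0.6941688552662463
```

Request:
move_arm --series '[{"x":0,"y":0,"z":0,"roll":0,"claw":1},{"x":0,"y":0,"z":0,"roll":0,"claw":1},{"x":0,"y":0,"z":0,"roll":0,"claw":1},{"x":0,"y":0,"z":0,"roll":0.14,"claw":1},{"x":0,"y":0,"z":0,"roll":0.28,"claw":1},{"x":0,"y":0,"z":0,"roll":0.42,"claw":1},{"x":0,"y":0,"z":0,"roll":0.56,"claw":1},{"x":0,"y":0,"z":0,"roll":0.7,"claw":1},{"x":0,"y":0,"z":0,"roll":0.84,"claw":1},{"x":0,"y":0,"z":0,"roll":0.98,"claw":1},{"x":0,"y":0,"z":0,"roll":0.98,"claw":1},{"x":0,"y":0,"z":0,"roll":0.98,"claw":-1},{"x":0,"y":0,"z":0,"roll":0.98,"claw":-1},{"x":0,"y":0,"z":0,"roll":0.98,"claw":-1},{"x":0,"y":0,"z":0,"roll":0.98,"claw":-1}]'

```text
clock: 9.1
ee_pos: [0.6414, -0.0761, 0.0394]
orientation: [180.0, 0.0, 153.5]
contact_force: [-1.9, 0.5, 5.6]
gripper_width: 0.695
finger_force: 74.8
```

Request:
move_arm --series '[{"x":0,"y":0,"z":0,"roll":-0.07,"claw":-1},{"x":0,"y":0,"z":0,"roll":-0.14,"claw":-1},{"x":0,"y":0,"z":0,"roll":-0.2,"claw":-1},{"x":0,"y":0,"z":0,"roll":-0.2,"claw":-1}]'

```text
clock: 9.5
ee_pos: [0.6416, -0.0759, 0.0394]
orientation: [180.0, 0.0, 141.5]
contact_force: [-1.3, 0.4, 5.3]
gripper_width: 0.699
finger_force: 74.8
```

```bash
cat > st.py <<'E'
from h import *
s=manip.get_state();print(s['clock'],s['joint_positions'].round(1),s['ee_pos'].round(4),s['orientation'].round(2),s['ft_torque'].round(2),s['contact_force'].round(1),s['gripper_width'],s['finger_force'])
E
python3 st.py
```

```text
9.5 [ -7.5  34.9  14.9 101.  -11.9  45.7  64.6] [ 0.6416 -0.0759  0.0394] [1.7997e+02 2.0000e-02 1.4149e+02] [ 0.38  0.16 -0.15] [-1.3  0.4  5.3] 0.6990411320993349 74.8035803809762
```

Request:
move_arm --series '[{"x":0,"y":0,"z":0,"roll":-0.07,"claw":-1},{"x":0,"y":0,"z":0,"roll":-0.14,"claw":-1},{"x":0,"y":0,"z":0,"roll":-0.2,"claw":-1},{"x":0,"y":0,"z":0,"roll":-0.2,"claw":-1}]'

```text
clock: 9.9
ee_pos: [0.6438, -0.0782, 0.0394]
orientation: [180.0, 0.4, 130.0]
contact_force: [4.1, -4.2, 0.3]
gripper_width: 0.695
finger_force: 76.6
```

```bash
python3 st.py
```

```text
9.9 [ -9.7  35.3  18.1 101.  -14.1  45.6  55.1] [ 0.6438 -0.0782  0.0394] [179.98   0.44 129.97] [-0.85 -0.82  1.66] [ 4.1 -4.2  0.3] 0.694896354303349 76.59639632329345
```

Request:
move_arm --series '[{"x":0,"y":0,"z":0,"roll":-0.05,"claw":-1},{"x":0,"y":0,"z":0,"roll":-0.08,"claw":-1},{"x":0,"y":0,"z":0,"roll":-0.08,"claw":-1}]'

```text
clock: 10.2
ee_pos: [0.6433, -0.0777, 0.0394]
orientation: [179.9, 0.3, 124.9]
contact_force: [2.7, -3.2, 1.1]
gripper_width: 0.692
finger_force: 77.7
```

```bash
python3 st.py
```

```text
10.2 [-10.6  35.4  19.3 101.1 -15.3  45.8  51.1] [ 0.6433 -0.0777  0.0394] [179.91   0.3  124.92] [-0.84 -0.7   1.04] [ 2.7 -3.2  1.1] 0.6919375799352256 77.73816808126867
```

Turning torque jumped from about 0.3 to over 1 N m, so the wheel is at its stop. I'll release, rise above the lid, and check the ridge angles from there.

Request:
move_arm --series '[{"x":0,"y":0,"z":0,"roll":0,"claw":1},{"x":0,"y":0,"z":0,"roll":0,"claw":1},{"x":0,"y":0,"z":0,"roll":0,"claw":1},{"x":0,"y":0,"z":0.15,"roll":0,"claw":1},{"x":0,"y":0,"z":0.3,"roll":0,"claw":1},{"x":0,"y":0,"z":0.43,"roll":-0.12,"claw":1},{"x":-0.07,"y":0.14,"z":0.43,"roll":-0.25,"claw":1},{"x":-0.14,"y":0.28,"z":0.43,"roll":-0.38,"claw":1},{"x":-0.21,"y":0.41,"z":0.43,"roll":-0.52,"claw":1},{"x":-0.25,"y":0.49,"z":0.43,"roll":-0.65,"claw":1},{"x":-0.25,"y":0.49,"z":0.43,"roll":-0.78,"claw":1},{"x":-0.25,"y":0.49,"z":0.43,"roll":-0.9,"claw":1},{"x":-0.25,"y":0.49,"z":0.43,"roll":-1,"claw":1},{"x":-0.25,"y":0.49,"z":0.43,"roll":-1,"claw":1},{"x":-0.25,"y":0.49,"z":0.43,"roll":-1,"claw":1}]'

```text
clock: 11.7
ee_pos: [0.5659, 0.0708, 0.1674]
orientation: [-180.0, -0.0, 64.9]
contact_force: [-0.4, 0.2, 0.2]
gripper_width: 0.999
finger_force: 0.0
```

```bash
python3 st.py; python3 - <<'E'
from h import *
import pickle
f=grab("wrist");cv2.imwrite('pics/w3.png',f['img']);pickle.dump(f,open('w3.pkl','wb'))
print(f['xyz'],'lid',proj(f,(.5665,.071,.1135)),'wheel',proj(f,(.641,-.076,.084)))
E
```

```text
11.7 [-38.7  21.8  35.5 106.6 -15.   56.3 -21.8] [0.5659 0.0708 0.1674] [-179.97   -0.     64.91] [ 0.01  0.02 -0.05] [-0.4  0.2  0.2] 0.9993932312609196 0.0
[0.59495494 0.13375386 0.33231484] lid (np.float64(316.3000243909033), np.float64(204.21703190538926)) wheel (np.float64(473.7899063791625), np.float64(311.00193154241043))
```

View pics/w3.png

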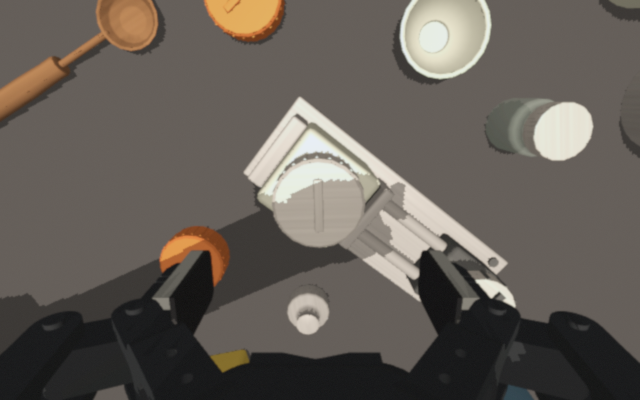

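The lid top is centred at (318,204) with its ridge vertical from (319,181) to (319,232), and the jar is squared against the fixed jaw. The right finger hides the wheel here, so I'll check it in the scene and side views.

```bash
python3 - <<'E'
from h import *
import pickle
f=pickle.load(open('w3.pkl','rb'))
ang=lambda a,b:np.degrees(np.arctan2(*(b-a)[:2][::-1]))
P=lambda u,v,z:onplane(f,u,v,z)
print('lid c',P(318,203.5,.1135),'ridge',ang(P(319,231,.117),P(319,181,.117)),'clamp edge',ang(P(507,265,.01),P(300,98,.01)))
g=cv2.cvtColor(f['img'],cv2.COLOR_BGR2GRAY)
ims=[]
for n in("scene","side"):
    q=grab(n); u,v=proj(q,(.641,-.076,.086)); u,v=int(u),int(v)
    ims.append(cv2.resize(q['img'][v-18:v+22,u-30:u+30],None,fx=6.6,fy=6.6,interpolation=cv2.INTER_CUBIC)); print(u,v)
    pickle.dump(q,open(n+'.pkl','wb'))
m=np.hstack(ims);print(m.shape);cv2.imwrite('pics/c3.png',m)
E
```

```text
lid c [0.56772722 0.07097254 0.1135    ] ridge 65.04644018586356 clamp edge 116.76138703131042
273 188
369 192
(264, 792, 3)
```

View pics/c3.png

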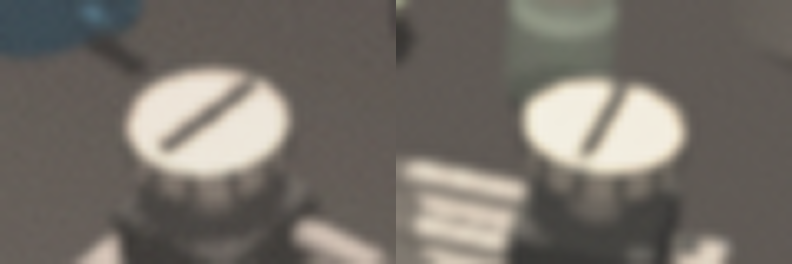

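```bash
python3 - <<'E'
from h import *
import pickle
ang=lambda a,b:np.degrees(np.arctan2(*(b-a)[:2][::-1]))
s=pickle.load(open('scene.pkl','rb'));d=pickle.load(open('side.pkl','rb'))
S=lambda x,y:onplane(s,243+x/6.6-.4,170+y/6.6-.4,.088); D=lambda x,y:onplane(d,339+(x-396)/6.6-.4,174+y/6.6-.4,.088)
print(ang(S(165,148),S(255,82)),ang(D(585,153),D(625,85)))
S0=lambda x,y:onplane(s,240+x/3.2-.35,170+y/3.2-.35,.088); D0=lambda x,y:onplane(d,280+(x-400)/3.2-.35,155+y/3.2-.35,.088)
print('start',ang(S0(80,66),S0(142,50)),ang(D0(672,134),D0(708,108)))
print('pressure centre wheel',tri([ray(s,243+208/6.6-.4,170+121/6.6-.4),ray(d,339+(604-396)/6.6-.4,174+126/6.6-.4)]))
E
```

```text
-156.59543897556085 23.03858031800758
start 174.5777957436373 5.278045060735903
pressure centre wheel (array([ 0.64057555, -0.07640318,  0.0863553 ]), [np.float64(0.0011482308078482565), np.float64(0.0011482308078482226)])
```

The ridge geometry puts the wheel at about 3.2 rad, which is its stop. The lid is 38° (0.67 rad) ahead of the jar, so it needs about +119° to reach 2.75. I'm grasping it at yaw 65.

Request:
move_arm --series '[{"x":0.003,"y":0,"z":-0.12,"roll":0,"claw":1},{"x":0.003,"y":0,"z":-0.24,"roll":0,"claw":1},{"x":0.003,"y":0,"z":-0.335,"roll":0,"claw":1},{"x":0.003,"y":0,"z":-0.335,"roll":0,"claw":1},{"x":0.003,"y":0,"z":-0.335,"roll":0,"claw":-1},{"x":0.003,"y":0,"z":-0.335,"roll":0,"claw":-1},{"x":0.003,"y":0,"z":-0.335,"roll":0,"claw":-1},{"x":0.003,"y":0,"z":-0.335,"roll":0,"claw":-1}]' --force 60

```text
clock: 12.65
ee_pos: [0.5683, 0.0706, 0.069]
orientation: [179.9, -0.1, 64.8]
contact_force: [-1.6, -0.1, 6.2]
gripper_width: 0.704
finger_force: 64.1
```

```bash
python3 st.py
```

```text
12.65 [-35.   29.2  31.6 111.1 -21.1  45.3 -16.8] [0.5683 0.0706 0.069 ] [ 1.7987e+02 -1.3000e-01  6.4800e+01] [-0.07  0.49  0.06] [-1.6 -0.1  6.2] 0.7035639163327302 64.06840216484852
```

Request:
move_arm --series '[{"x":0,"y":0,"z":0.001,"roll":0.13,"claw":-1},{"x":0,"y":0,"z":0.001,"roll":0.26,"claw":-1},{"x":0,"y":0,"z":0.002,"roll":0.39,"claw":-1},{"x":0,"y":0,"z":0.002,"roll":0.52,"claw":-1},{"x":0,"y":0,"z":0.003,"roll":0.65,"claw":-1},{"x":0,"y":0,"z":0.004,"roll":0.78,"claw":-1},{"x":0,"y":0,"z":0.004,"roll":0.9,"claw":-1},{"x":0,"y":0,"z":0.005,"roll":1,"claw":-1},{"x":0,"y":0,"z":0.005,"roll":1,"claw":-1}]'

```text
clock: 13.55
ee_pos: [0.5685, 0.0713, 0.0703]
orientation: [179.8, 0.0, 124.8]
contact_force: [-0.3, 1.7, 6.2]
gripper_width: 0.704
finger_force: 64.3
```

```bash
python3 st.py
```

```text
13.55 [-23.4  26.8  15.8 110.3 -10.3  44.   32.9] [0.5685 0.0713 0.0703] [1.7977e+02 3.0000e-02 1.2480e+02] [0.19 0.17 0.06] [-0.3  1.7  6.2] 0.7037042129210406 64.25729529932141
```

Request:
move_arm --series '[{"x":0,"y":0,"z":0.001,"roll":0.13,"claw":-1},{"x":0,"y":0,"z":0.001,"roll":0.26,"claw":-1},{"x":0,"y":0,"z":0.002,"roll":0.39,"claw":-1},{"x":0,"y":0,"z":0.002,"roll":0.52,"claw":-1},{"x":0,"y":0,"z":0.003,"roll":0.65,"claw":-1},{"x":0,"y":0,"z":0.004,"roll":0.78,"claw":-1},{"x":0,"y":0,"z":0.004,"roll":0.9,"claw":-1},{"x":0,"y":0,"z":0.005,"roll":0.98,"claw":-1},{"x":0,"y":0,"z":0.005,"roll":0.98,"claw":-1}]'

```text
clock: 14.45
ee_pos: [0.5683, 0.0706, 0.0714]
orientation: [180.0, 0.2, -176.5]
contact_force: [-1.0, -0.1, 5.8]
gripper_width: 0.706
finger_force: 64.3
```

```bash
python3 st.py; python3 - <<'E'
from h import *
f=grab("wrist"); w=cv2.resize(f['img'],(448,280)); q=grab("scene"); d=grab("side")
c=[cv2.resize(i['img'][y:y+70,x:x+88],(352,280),interpolation=cv2.INTER_CUBIC) for i,x,y in((q,285,165),(d,275,140))]
cv2.imwrite('pics/c4.png',np.vstack([np.hstack([w,c[0]]),np.hstack([c[1],np.zeros((280,448,3),np.uint8)])]))
E
```

```text
14.45 [-12.   26.2   1.  109.6  -0.6  44.1  82.8] [0.5683 0.0706 0.0714] [ 1.7998e+02  1.6000e-01 -1.7648e+02] [-0.03  0.2   0.04] [-1.  -0.1  5.8] 0.7061709343131568 64.27080257912166
```

View pics/c4.png

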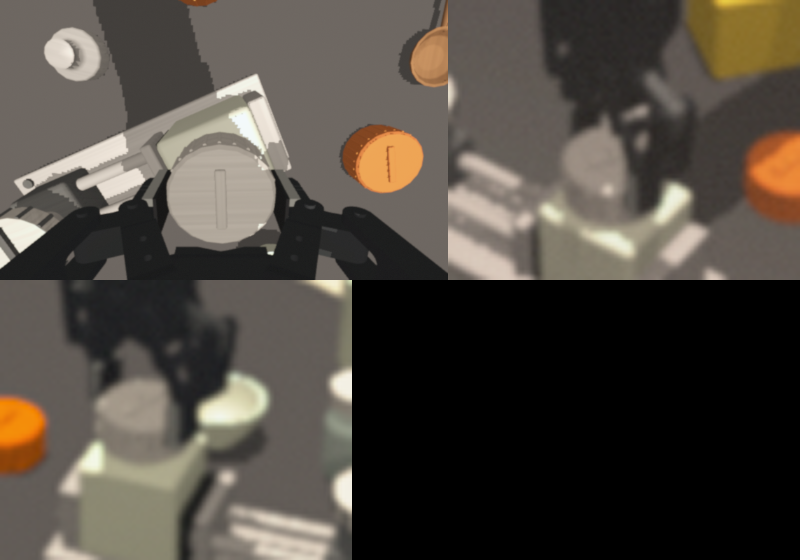

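The ridge is still aligned with the gripper at (221,200), so the lid turned the full 118.7° to about 2.74 rad, and the jar stays square against the jaw. I'll lift gently first.

Request:
move_arm --series '[{"x":0,"y":0,"z":0.007,"roll":0,"claw":-1},{"x":0,"y":0,"z":0.014,"roll":0,"claw":-1},{"x":0,"y":0,"z":0.021,"roll":0,"claw":-1},{"x":0,"y":0,"z":0.021,"roll":0,"claw":-1}]'

```text
clock: 15.0
ee_pos: [0.5667, 0.0705, 0.0762]
orientation: [-180.0, -0.0, -176.4]
contact_force: [0.7, -0.1, -1.9]
gripper_width: 0.708
finger_force: 64.7
```

```bash
python3 st.py
```

```text
15.0 [-12.1  25.8   1.  109.5  -0.6  44.8  82.8] [0.5667 0.0705 0.0762] [-1.7999e+02 -4.0000e-02 -1.7644e+02] [-0.05  0.01 -0.01] [ 0.7 -0.1 -1.9] 0.7081716108293872 64.66980151017196
```

Request:
move_arm --series '[{"x":0,"y":0,"z":0.02,"roll":0,"claw":-1},{"x":0,"y":0,"z":0.04,"roll":0,"claw":-1},{"x":0,"y":0,"z":0.06,"roll":0,"claw":-1},{"x":0,"y":0,"z":0.08,"roll":0,"claw":-1},{"x":0,"y":0,"z":0.1,"roll":0,"claw":-1},{"x":0,"y":0,"z":0.1,"roll":0,"claw":-1},{"x":0,"y":0,"z":0.1,"roll":0,"claw":-1}]'

```text
clock: 15.7
ee_pos: [0.5671, 0.0706, 0.1065]
orientation: [180.0, 0.0, -176.4]
contact_force: [0.9, -0.2, -0.4]
gripper_width: 0.706
finger_force: 64.7
```

```bash
python3 st.py; python3 - <<'E'
from h import *
q=grab("scene"); d=grab("side")
c=[cv2.resize(i['img'][y:y+90,x:x+80],(400,450),interpolation=cv2.INTER_CUBIC) for i,x,y in((q,285,155),(d,270,130))]
cv2.imwrite('pics/c5.png',np.hstack(c))
for i in(q,d): print([np.round(proj(i,(.5665,.0712,z)),1).tolist() for z in(.106,.126,.154)])
E
```

```text
15.7 [-12.2  23.5   1.1 108.2  -0.6  48.3  82.8] [0.5671 0.0706 0.1065] [ 1.7999e+02  2.0000e-02 -1.7640e+02] [0.02 0.02 0.04] [ 0.9 -0.2 -0.4] 0.7055504111802552 64.74926741444506
[[325.7, 207.1], [325.7, 200.9], [325.8, 192.0]]
[[310.2, 174.3], [310.3, 168.0], [310.5, 158.8]]
```

View pics/c5.png

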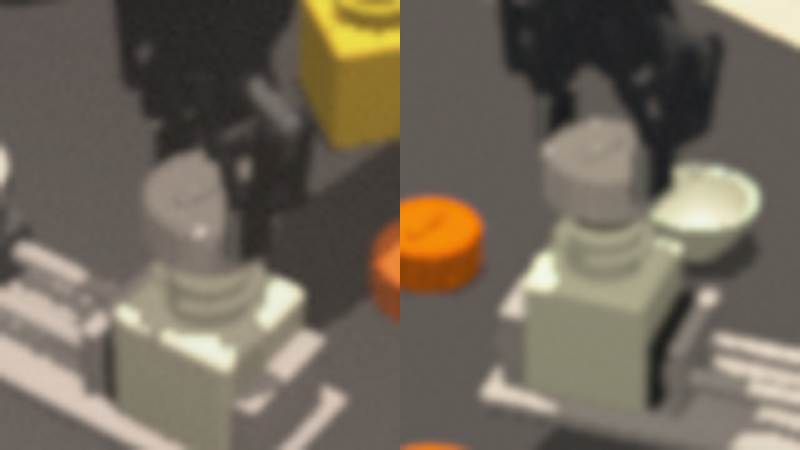

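The lid is held level over the neck, with its top at about (597,148) in the side panel against a prediction of (602,144) for 20 mm clearance. The threaded neck shows below it, and the jar is still seated in the clamp. I'm handing in.

```bash
python3 -c "
from rig import manip
print(manip.sign_off())"
```

```text
the job is handed in; nothing more can be done
None
```

I wound the clamp to its stop, unscrewed the lid about 119° in one grasp to roughly 2.74 rad, and lifted it free with the jar still clamped; it is held level about 2 cm above the rim (by camera and arm readings), and the job was handed in at about 16 s.

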